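# Stow the bottle opener under its spring clip

### The arm

A 6-joint arm with a two-finger parallel gripper is mounted at the origin on the work surface. World frame = base frame: x ahead of the robot, y to its left, z up, the work surface at z = 0. Lengths are in m, angles in rad, forces in N, time in s.
With the tool pointing down it reaches from about 0.35 to 0.85 m from the base axis. Payload 8.1 kg.
Tool frame: the origin (TCP) lies on the mounting face of the last link; the fingertips stand 186 mm ahead of it and the grasp point (between the pads) lies 167 mm ahead of it; z points along the fingers, y is the line along which they close (so a half turn about z gives the same grasp; the last joint's range is limited). The gripper opens to 93 mm and grips with 3 to 60 N. Pads are 15 mm wide; open, the fingers measure 128 mm over their backs; the gripper's body (75 mm by 188 mm) begins 65 mm behind the grasp point.
Start: joints at [1.154, 0.13, 1.488, -0, 1.523, -0.085], TCP at [0.195, 0.567, 0.405] pointing down, gripper open.
Joint ranges: [-2.96, 2.96], [-0.89, 2.26], [0.02, 2.5], [-1.34, 4.48], [0, 2.73], [-2.66, 2.66]. Speed limits (rad/s): [2.39, 2.39, 2.79, 3.14, 3.14, 3.14].

### API

Orientations are given as a rotation vector (axis times angle).
In Python, from plant import read_state, read_camera, camera_params, close_job gives the robot as it stands. The module is installed in compiled form; this text tells all that it offers.
- The arm moves only by the tool servo_tool, never from a script. Its argument "increments" is a list of rows, each an object with "slide": the shift along the tool's x, y, z in mm, a list of three; "dr": the turn, a rotation vector about the tool's x, y, z in rad, a list of three; "jaw": the closure, from 0 (fully open) to 1 (shut). In form: [{"slide": [x, y, z], "dr": [ax, ay, az], "jaw": jaw}, ...]. A call has 1 to 20 rows; each row is the pose to reach, as a shift and turn from the pose commanded when the call began, along the tool's axes at that moment; what a row does not reach only later rows make up. A row lasts 1/10 s, in which the tool goes at most 50 mm and 8.59 degrees, less where a joint would pass 70% of its speed; a pose out of reach is approached as far as the arm can. A call with a gripper value outside its range is refused whole. The fingers move at their own pace and stop on an object; "force" is the grip in N (left out, the last holds). Time passes only in rows, so rows that repeat a pose let the fingers close. It gives the time, the measured TCP pose, the force, the opening and the grip force at its end, in the units of the state.
- read_state(): the state, without advancing time (a new reading comes with each control period).
- read_camera(name): name is "side" or "top"; returns (picture, depth): 480x640x3 uint8, red, green, blue; 480x640 float32, m along the optical axis (not along the pixel's ray), 0 where there is no reading.
- camera_params(name): a dict with "fx", "fy", "cx", "cy" (pixels), "k1" (the pictures are not rectified: a ray, as slopes to the right and down, at radius r is drawn at 1 + k1 r^2 times it, then the intrinsics apply), "rvec" (rotation vector, rad) and "tvec" (3), from world to camera coordinates, as OpenCV has them. Camera axes: x right, y down, z forward; pixel columns grow to the right and rows downward; lengths in m; the calibration is good to about 2 mm. A picture is of the moment at which its call begins. camera_params takes no time and is no camera call.
- close_job(): hands the job in; it is judged then, once.
The state is a dict: "t": time; "q": joint angles; "dq": joint speeds; "joint_torque": joint torques, N m; "tool_pos": TCP position; "orientation": TCP orientation; "force": force on the tool from outside, world axes, zero at the start; "wrist_torque": the same for the moment, N m; "opening": finger opening in m; "gripper_force": force on a finger pad.
Only numpy, scipy, OpenCV 4.12 (cv2) and the standard library are available. Lean on these libraries where they do the work, as an engineer would, in place of code of your own. Each camera call takes 0.05 s, during which the arm holds its last target. There are 200 camera calls.

### The job

Put the flat bottle opener away in its wooden holder: lift the holder's spring clip by its cross bar until it stays up by itself, then slide the opener's steel blade into the channel beneath it and press it gently against the end stop for a moment so that it is fully home. Lower the clip onto the blade, keeping hold of it most of the way down so that it does not snap shut, and let go; never push hard, and leave the other things on the bench where they are.

Things in the scene. Friction and masses are not known exactly. Their poses are not given: they have to be found in the camera images.
- holder: Dark wooden block 165 x 76 x 18 mm fixed on the bench with a shallow channel on top, for the opener's blade. Origin on its underside on the channel's centre line; its +x is the direction in which the blade is slid in, z up. The block runs from x = -50 mm to +115 mm. Channel floor at z = 18 mm; two rails 8 mm high stand 39 mm apart from x = -30 to +45 mm, and flare outward to the mouth at x = -51 mm. The end stop stands at the inner end, about x = +35 to +45 mm.
- stop: Adjustable end stop fixed in the channel's inner end: a rigid steel pad 36 mm wide, 9 mm high, before a small bracket. Origin on the channel floor and centre line at holder x = 45 mm; axes as the holder's. The pad's face, which the blade must meet, is screwed to anywhere from x = -10 mm to 0 in this frame, differently each time; this is not reported: feel (or look) for it.
- clip_bar (a point): Centre of the clip's cross bar: a steel bar of 12 mm diameter, 28 mm long, lying across the channel (along the holder's y) on a 16 mm wide upright at the clip's free end. With the clip shut it is 48 mm above the bench at holder x = 0.5 mm; it swings up about the pivot. It may be pinched at its two ends, from above, and turns between the fingers as the clip swings.
- clip_pivot (a point): The clip's hinge axis, at holder x = 75 mm, 32 mm above the bench, along the holder's y. With the clip shut (0) the bar is 74.5 mm from it towards the channel mouth (-x) and 16 mm higher.
- clip (a joint): Angle of the spring clip, a 16 mm wide steel strip with a rounded foot 70 mm from the pivot. 0 = shut (foot 1 mm above the empty channel floor), growing as it is lifted, 1.3 rad = fully up. The spring is over-centre: below about 0.65 rad it pulls the clip shut (3 N or so at the bar), above that it pushes it fully open, where it stays by itself. Resting on the blade it reads about 0.06 rad.
- opener_grip (a point): Centre of the handle of the flat bottle opener, a loose thing of 120 g lying flat on the bench. Handle: wood, 80 mm long, 22 mm wide, 16 mm high; the origin is half-way up (8 mm). +x points along the opener to its blade, z up. The flat steel blade is flush with the handle's underside, 36 mm wide, 5 mm thick, and runs from 40 to 120 mm ahead of this point, with an opening near its end.
- opener_tip (a point): Middle of the front edge of the opener's blade, 120 mm ahead of the handle's centre, 2.5 mm above its underside. Fully home it touches the end stop's pad.
- opener: The whole opener; origin under the handle's centre, axes as the handle's.
- case: Bystander: orange plastic case for ice grips, 85 x 130 x 42 mm; origin under its centre.
- votive: Bystander: glass votive cup, 64 mm wide, 65 mm high, standing on the bench; origin under its centre.
- coaster: Bystander: round cork coaster, 94 mm wide, 7 mm thick; origin under its centre.
- comb: Bystander: blue plastic comb, 130 mm long, 34 mm wide, 6 mm thick; origin under its middle.
Things that resemble listed ones, but are neither listed nor needed, are in the scene too. Of the things like the holder, leave any that is purple, white or yellow; of the rest the larger one is meant.

How it is judged:
On the way, in this order (a step that is already met when the one before it is completed fails the run):
1. the clip is lifted and stands up (value of joint clip above 1.1 rad), for 0.3 s.
2. the blade lies in the channel under the raised clip, pressed against the end stop with at least 2 N (value of joint clip above 0.9 rad and contact force between opener and stop above 2 N and x of opener_tip in the frame of stop between -0.013 and 0.002 m and y of opener_tip in the frame of stop between -0.004 and 0.004 m and z of opener_tip in the frame of stop below 0.005 m), for 0.15 s.
At the end, for the whole second after the job is handed in: The blade lies flat in the channel, its front edge at the stop's pad (at most 13 mm before the stop's origin) and within 4 mm of the centre line, in line with the channel; the clip is down and presses on it (0.03 to 0.1 rad, over 1 N); both are released and at rest (x of opener_tip in the frame of stop between -0.013 and 0.002 m and y of opener_tip in the frame of stop between -0.004 and 0.004 m and z of opener_tip in the frame of stop below 0.005 m and value of joint clip between 0.03 and 0.1 rad and contact force between clip and opener above 1 N and angle between opener's own z axis and vertical below 0.08 rad and angle between the x axis of opener and the x axis of holder, either way round below 0.09 rad and linear speed of opener below 0.02 m/s and contact force between the fingers and opener below 0.1 N and contact force between the fingers and clip below 0.1 N); the robot touches nothing.
It fails at once if the blade is pushed against the end stop with more than 15 N (contact force between opener and stop above 15 N).
It fails at once if the opener is pressed on the holder, its rails or its clip with more than 25 N (contact force between opener and holder above 25 N).
It fails at once if the clip snaps: it closes faster than 2.5 rad/s while more than 0.3 rad open (value of joint clip above 0.3 rad and velocity of joint clip below -2.5 rad/s).
It fails at once if the case, votive cup, coaster or comb is pushed more than 20 mm from its place (distance of any of case, votive, coaster, comb from where it was at the start of the episode above 0.02 m).
It also fails if it takes over 72 s, if anything falls off the work surface, if the arm or the gripper's body presses on something with over 40 N, if the wrist force passes 120 N, or if a joint passes its speed limit or range.

## Working session

There is one attempt and no reset: what is moved stays moved. The work goes in short steps, Python scripts to look and compute and a tool call to move; the robot and the scene stay as the last step left them, time stands still between calls to the robot, and variables do not carry over. Pictures are saved under pics/ and viewed, at most 10 in all, crops included, and the job is handed in when it is done.

Besides the shell and the picture viewer there is one more tool, called after "Call:" by a JSON object that holds its "name" and its "arguments", one argument or row to a line. servo_tool: Moves the arm, as the interface text tells. Its arguments: {"type":"object","properties":{"increments":{"type":"array"},"force":{"type":"number"}},"required":["increments"]}

```bash
mkdir -p pics; cat > h.py <<'E'
import numpy as np, cv2
from scipy.spatial.transform import Rotation as R
from plant import *
def world(name, depth, px):
    """pixels (n,2) u,v -> world points"""
    p=camera_params(name); px=np.atleast_2d(px).astype(float)
    K=np.array([[p['fx'],0,p['cx']],[0,p['fy'],p['cy']],[0,0,1]])
    n=cv2.undistortPoints(px[:,None],K,np.array([p['k1'],0,0,0,0.]))[:,0]
    d=np.array([depth[int(v),int(u)] for u,v in px])
    c=np.c_[n*d[:,None],d]
    Rm=cv2.Rodrigues(np.array(p['rvec']))[0]
    return (c-np.array(p['tvec']))@Rm
def grid(name,depth):
    v,u=np.mgrid[:480,:640]
    return world(name,depth,np.c_[u.ravel(),v.ravel()]).reshape(480,640,3)
E
python3 - <<'E'
from h import *
for n in('top','side'):
    im,d=read_camera(n); cv2.imwrite(f'pics/{n}0.png',im[...,::-1]); np.save(f'{n}0.npy',d); np.save(f'{n}0i.npy',im)
    p=camera_params(n); print(n,p, -cv2.Rodrigues(np.array(p['rvec']))[0].T@np.array(p['tvec']))
print(read_state())
E
```

```text
top {'fx': 448.13455654360496, 'fy': 448.13455654360496, 'cx': 318.1207467312019, 'cy': 241.50135490785914, 'k1': -0.07497061847448461, 'rvec': array([ 2.17805083, -2.16143827,  0.06548674]), 'tvec': array([0.02281328, 0.53448074, 0.95464621])} [0.45500733 0.00608904 0.99522397]
side {'fx': 540.0810401822341, 'fy': 540.0810401822341, 'cx': 316.7288729038356, 'cy': 237.35040829930102, 'k1': -0.057034972906046394, 'rvec': array([ 2.3506536 , -0.83810018,  0.29069822]), 'tvec': array([-0.41078619,  0.28926749,  1.09157293])} [ 0.03378323 -0.60891833  1.03538862]
{'t': 0.1, 'q': array([ 1.15362855e+00,  1.31087619e-01,  1.48915319e+00,  1.66321934e-06,
        1.52300533e+00, -8.53944039e-02]), 'dq': array([ 0.00079153, -0.00368245, -0.00335967, -0.00046294, -0.00039525,
        0.0001679 ]), 'joint_torque': array([ 1.55263744e-03, -5.61343646e+01, -4.93094516e+01,  7.69697875e-02,
        2.92068534e-02, -3.68379392e-05]), 'tool_pos': array([0.19532538, 0.56710285, 0.40380035]), 'orientation': array([-5.18693291e-01, -3.09805781e+00,  2.51474347e-03]), 'force': array([-0.55166542, -0.20676909,  0.44677165]), 'wrist_torque': array([-0.03867699,  0.02145772,  0.01123851]), 'gripper_force': 0.0, 'opening': 0.09333672363818155}
```

View pics/top0.png

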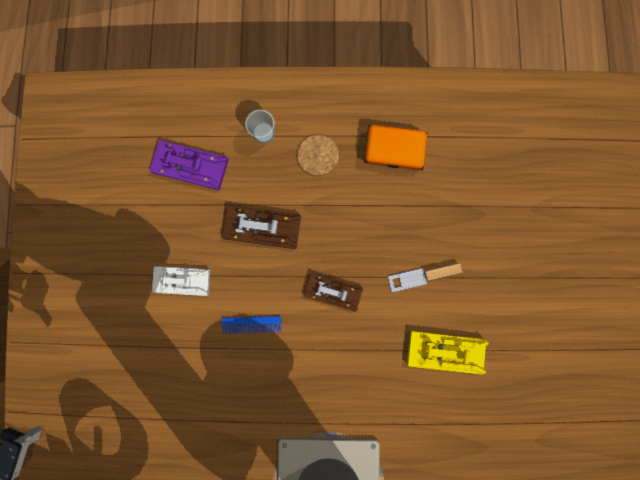

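View pics/side0.png

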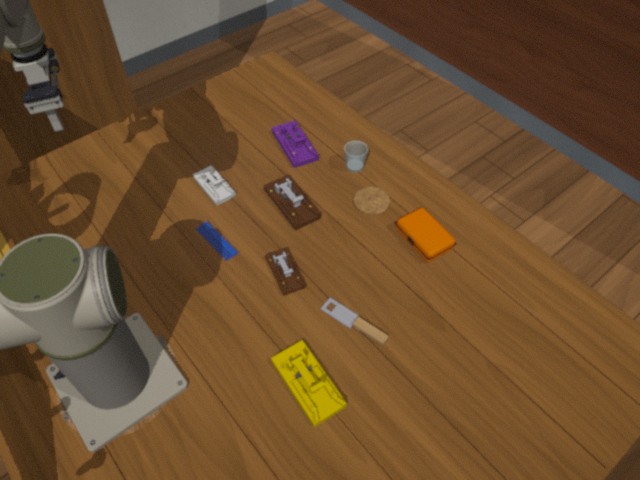

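The top view shows the dark brown holders at (262,226), the larger, and (332,291), the smaller. Purple (189,164), white (181,281) and yellow (447,352) are excluded, so the one at (262,226) is meant. The opener is at (425,276), with its blade to the left. The side view agrees: holder at (292,202), opener at (355,320). Next I'll check the holder in an enlarged crop and measure it.

```bash
python3 - <<'E'
from h import *
im=np.load('top0i.npy'); d=np.load('top0.npy')
a=cv2.resize(im[195:260,210:315],None,fx=7,fy=7,interpolation=cv2.INTER_CUBIC)
cv2.imwrite('pics/crop1.png',a[...,::-1])
W=grid('top',d); np.save('W.npy',W)
hsv=cv2.cvtColor(im,cv2.COLOR_RGB2HSV)
def rect(P,name):
    (c,s,an)=cv2.minAreaRect((P[:,:2]*1000).astype(np.float32)); print(name,len(P),np.round(c,1),np.round(s,1),round(an,1),'zmed',np.round(np.median(P[:,2])*1000,1))
def reg(u0,u1,v0,v1,zl,zh):
    P=W[v0:v1,u0:u1].reshape(-1,3); return P[(P[:,2]>zl)&(P[:,2]<zh)]
print('bench z',np.median(W[255:262,320:380,2]))
rect(reg(215,308,198,255,.011,.2),'holder all'); rect(reg(215,308,198,255,.013,.0215),'holder base')
rect(reg(295,370,265,315,.009,.2),'small')
H=reg(380,470,255,300,.0025,.1); rect(H,'opener all'); rect(H[H[:,2]>.011],'handle'); rect(H[H[:,2]<.009],'blade')
# bar etc: high points of holder
P=reg(215,308,198,255,.035,.2); rect(P,'z>35'); P2=P[P[:,2]>.042]; rect(P2,'z>42'); print(np.round(P2*1000,0)[:40].tolist())
for n,(u0,u1,v0,v1) in dict(votive=(240,280,100,148),coaster=(293,345,130,180),comb=(215,290,308,340),case=(360,432,118,172)).items(): rect(reg(u0,u1,v0,v1,.003,.2),n)
E
```

```text
bench z 0.0007194334121392424
holder all 2570 [567.6 151.9] [167.9  76.7] 82.6 zmed 19.9
holder base 1632 [567.6 153. ] [165.9  76.6] 82.5 zmed 18.7
small 1373 [424.9  -7.5] [119.4  54.7] 74.3 zmed 15.4
opener all 1332 [ 459.  -208.7] [ 97.1 197.9] 0.3 zmed 5.6
handle 367 [ 470.7 -246.7] [22.4 80. ] 13.0 zmed 16.2
blade 946 [ 459.  -208.7] [ 97.1 197.9] 0.3 zmed 4.3
z>35 218 [566.4 159.8] [89.8 39.8] 79.7 zmed 39.1
z>42 81 [569.3 158.2] [87.  36.8] 84.0 zmed 52.7
[[591.0, 200.0, 44.0], [591.0, 189.0, 43.0], [589.0, 189.0, 43.0], [589.0, 187.0, 42.0], [589.0, 184.0, 44.0], [577.0, 125.0, 53.0], [577.0, 122.0, 55.0], [577.0, 120.0, 53.0], [577.0, 118.0, 52.0], [575.0, 125.0, 52.0], [575.0, 123.0, 53.0], [574.0, 120.0, 57.0], [575.0, 118.0, 53.0], [575.0, 116.0, 53.0], [575.0, 114.0, 50.0], [573.0, 125.0, 52.0], [573.0, 122.0, 54.0], [572.0, 120.0, 55.0], [573.0, 118.0, 52.0], [573.0, 116.0, 54.0], [573.0, 114.0, 52.0], [571.0, 125.0, 53.0], [571.0, 123.0, 52.0], [571.0, 120.0, 51.0], [571.0, 118.0, 53.0], [571.0, 116.0, 50.0], [571.0, 115.0, 46.0], [568.0, 124.0, 54.0], [568.0, 122.0, 54.0], [568.0, 120.0, 56.0], [568.0, 118.0, 55.0], [568.0, 116.0, 53.0], [566.0, 124.0, 55.0], [566.0, 122.0, 56.0], [566.0, 120.0, 53.0], [566.0, 118.0, 53.0], [567.0, 116.0, 50.0], [564.0, 125.0, 51.0], [564.0, 120.0, 56.0], [564.0, 118.0, 53.0]]
votive 889 [806.9 164.3] [111.2  89.6] 3.3 zmed 32.3
coaster 1438 [733.8  28.2] [114.1 116. ] 0.5 zmed 7.3
comb 878 [353.5 171.8] [ 68.2 164.3] 0.9 zmed 5.4
case 2489 [ 757.6 -146.1] [124.9 161.6] 0.1 zmed 41.4
```

View pics/crop1.png

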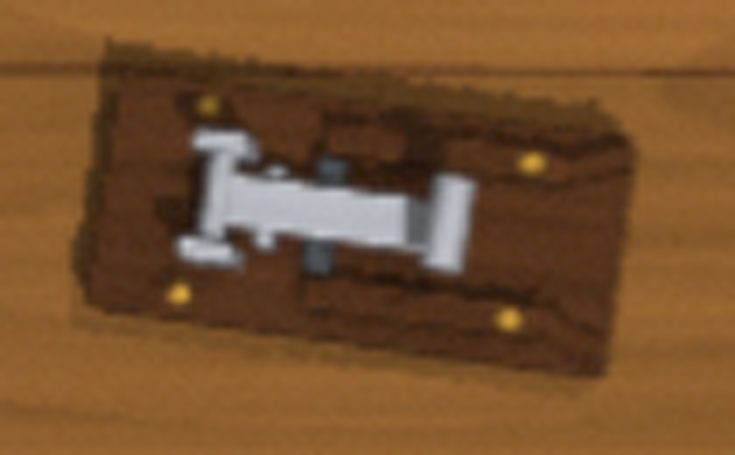

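The crop shows the bar at its right end, crop (450,222), which is image (274,227), and the pivot at its left. So the holder's mouth faces −y and its +x is about world +y. The block measures 166x77 mm, which fits the larger holder. Next I'll refine the poses and work out the tool axes.

```bash
cat >> h.py <<'E'
HA=np.radians(82.6); HO=np.array([.5634,.1203,0])   # holder yaw, origin
def hw(x,y,z): c,s=np.cos(HA),np.sin(HA); return HO+np.array([c*x-s*y,s*x+c*y,z])/1000
def goal(pos,yaw,yax=None):
    """grasp-point world pos, tool pointing down, tool y at yaw (rad, mod pi): slide mm & dr from current pose"""
    s=read_state(); R0=R.from_rotvec(s['orientation']); p0=np.array(s['tool_pos'])
    best=None
    for k in(0,np.pi):
        y=np.array([np.cos(yaw+k),np.sin(yaw+k),0]);z=np.array([0,0,-1.]);x=np.cross(y,z)
        R1=R.from_matrix(np.c_[x,y,z]); dr=(R0.inv()*R1).as_rotvec()
        if best is None or np.linalg.norm(dr)<np.linalg.norm(best[1]): best=(R1,dr)
    R1,dr=best; p1=np.array(pos)-.167*R1.apply([0,0,1])
    return np.round(R0.inv().apply(p1-p0)*1000,1),np.round(dr,4),R1
def hpose():
    s=read_state(); R0=R.from_rotvec(s['orientation']); g=np.array(s['tool_pos'])+.167*R0.apply([0,0,1]); v=g-HO
    c,q=np.cos(HA),np.sin(HA); M=R0.as_matrix()
    print('t',round(s['t'],2),'grasp in holder',np.round([(c*v[0]+q*v[1])*1e3,(-q*v[0]+c*v[1])*1e3,v[2]*1e3],1),'F',np.round(s['force'],1),'op',round(s['opening']*1e3,1),'gf',round(s['gripper_force'],1)); print('q',np.round(s['q'],2)); print(np.round(M,3).tolist())
E
python3 - <<'E'
from h import *
im=np.load('top0i.npy');W=np.load('W.npy')
P=W[210:245,262:285].reshape(-1,3);P=P[P[:,2]>.048];print('bar',np.round(P.mean(0)*1e3,1),len(P)); (c,s,a)=cv2.minAreaRect((P[:,:2]*1e3).astype(np.float32));print(c,s,a)
print('bar pred',hw(.5,0,48))
# opener blade: gray pixels
m=np.zeros((480,640),bool);m[260:300,382:470]=1
hsv=cv2.cvtColor(im,cv2.COLOR_RGB2HSV); b=m&(hsv[...,1]<70)&(hsv[...,2]>90)
P=W[b]; r=cv2.minAreaRect((P[:,:2]*1e3).astype(np.float32)); print('blade',r,np.median(P[:,2]),b.sum())
P=W[m&(W[...,2]>.0115)]; print('handle',cv2.minAreaRect((P[:,:2]*1e3).astype(np.float32)))
d=W[m&(W[...,2]>.0115)][:,:2]; 
for z in (130,53): print(goal(hw(.5,0,z),HA+np.pi/2)[:2])
hpose()
E
```

```text
bar [558.9 116.1  91.9] 73
(509.80535888671875, 72.20748901367188) (169.92469787597656, 24.969745635986328) 41.98899841308594
bar pred [0.5634644  0.12079584 0.048     ]
blade ((445.5598449707031, -104.15928649902344), (44.316932678222656, 216.8220977783203), 6.653896808624268) 0.005559634397824783 573
handle ((458.19952392578125, -140.8560791015625), (29.124727249145508, 292.5132751464844), 6.9305315017700195)
(array([-493.4, -301.9,  107.2]), array([-1.5000e-03,  1.0000e-03,  1.3682e+00]))
(array([-493.5, -301.8,  184.2]), array([-1.5000e-03,  1.0000e-03,  1.3682e+00]))
t 0.1 grasp in holder [395.4 422.6 236.8] F [-0.6 -0.2  0.4] op 93.3 gf 0.0
q [ 1.15  0.13  1.49  0.    1.52 -0.09]
[[-0.945, 0.326, -0.001], [0.326, 0.945, -0.002], [0.0, -0.002, -1.0]]
```

```bash
python3 - <<'E'
from h import *
im=np.load('top0i.npy');W=np.load('W.npy')
P=W[210:245,262:285].reshape(-1,3);P=P[(P[:,2]>.048)&(P[:,2]<.06)];print('bar',np.round(P.mean(0)*1e3,1),len(P),cv2.minAreaRect((P[:,:2]*1e3).astype(np.float32)))
m=np.zeros((480,640),bool);m[260:300,382:470]=1;m&=W[...,2]<.05
hsv=cv2.cvtColor(im,cv2.COLOR_RGB2HSV); b=m&(hsv[...,1]<70)&(hsv[...,2]>90)
b=cv2.morphologyEx(b.astype(np.uint8),cv2.MORPH_OPEN,np.ones((3,3)))>0
P=W[b]; print('blade',cv2.minAreaRect((P[:,:2]*1e3).astype(np.float32)),np.median(P[:,2]))
P=W[m&(W[...,2]>.0115)]; print('handle',cv2.minAreaRect((P[:,:2]*1e3).astype(np.float32)))
E
```

```text
bar [563.4 120.8  53.2] 70 ((563.367431640625, 121.10491180419922), (11.719834327697754, 27.980228424072266), 83.1565933227539)
blade ((452.9296569824219, -169.57481384277344), (37.80876541137695, 82.6463394165039), 13.555858612060547) 0.005537689792508439
handle ((470.88812255859375, -246.61622619628906), (22.122089385986328, 79.97105407714844), 12.806683540344238)
```

Call:
{"name": "servo_tool", "arguments": {
  "increments": [
    {"slide": [-49,-30,10],"dr": [0,0,0.137],"jaw": 0.3},
    {"slide": [-98,-60,20],"dr": [0,0,0.274],"jaw": 0.3},
    {"slide": [-148,-90,30],"dr": [0,0,0.41],"jaw": 0.3},
    {"slide": [-197,-120,40],"dr": [0,0,0.547],"jaw": 0.3},
    {"slide": [-247,-151,50],"dr": [0,0,0.684],"jaw": 0.3},
    {"slide": [-296,-181,60],"dr": [0,0,0.821],"jaw": 0.3},
    {"slide": [-345,-211,70],"dr": [0,0,0.958],"jaw": 0.3},
    {"slide": [-395,-241,80],"dr": [0,0,1.095],"jaw": 0.3},
    {"slide": [-444,-271,90],"dr": [0,0,1.231],"jaw": 0.3},
    {"slide": [-493.4,-301.9,100],"dr": [-0.0015,0.001,1.3682],"jaw": 0.3},
    {"slide": [-493.4,-301.9,107],"dr": [-0.0015,0.001,1.3682],"jaw": 0.3},
    {"slide": [-493.4,-301.9,107],"dr": [-0.0015,0.001,1.3682],"jaw": 0.3},
    {"slide": [-493.4,-301.9,107],"dr": [-0.0015,0.001,1.3682],"jaw": 0.3},
    {"slide": [-493.4,-301.9,107],"dr": [-0.0015,0.001,1.3682],"jaw": 0.3},
    {"slide": [-493.4,-301.9,107],"dr": [-0.0015,0.001,1.3682],"jaw": 0.3},
    {"slide": [-493.4,-301.9,107],"dr": [-0.0015,0.001,1.3682],"jaw": 0.3},
    {"slide": [-493.4,-301.9,107],"dr": [-0.0015,0.001,1.3682],"jaw": 0.3}
  ],
  "force": 20
}}

```text
t: 1.8
tool_pos: [0.5632, 0.1222, 0.2982]
orientation: [-2.358, -2.075, -0.003]
force: [-0.2, 0.3, -0.0]
opening: 0.065
gripper_force: 0.0
```

```bash
python3 -c "
from h import *
hpose()
print(goal(hw(.5,0,52),HA+np.pi/2)[:2])"
```

```text
t 1.8 grasp in holder [  2.2   0.3 131.2] F [-0.2  0.3 -0. ] op 65.0 gf 0.0
q [0.12 0.14 1.68 0.   1.32 0.25]
[[0.127, 0.992, 0.001], [0.992, -0.127, 0.002], [0.002, 0.001, -1.0]]
(array([-1.5,  0.4, 79.2]), array([ 0.0012, -0.0019,  0.0017]))
```

Call:
{"name": "servo_tool", "arguments": {
  "increments": [
    {"slide": [-1.5,0,25],"dr": [0,0,0],"jaw": 0.3},
    {"slide": [-1.5,0,50],"dr": [0,0,0],"jaw": 0.3},
    {"slide": [-1.5,0,70],"dr": [0,0,0],"jaw": 0.3},
    {"slide": [-1.5,0,79],"dr": [0,0,0],"jaw": 0.3},
    {"slide": [-1.5,0,79],"dr": [0,0,0],"jaw": 0.3},
    {"slide": [-1.5,0,79],"dr": [0,0,0],"jaw": 0.3},
    {"slide": [-1.5,0,79],"dr": [0,0,0],"jaw": 0.9},
    {"slide": [-1.5,0,79],"dr": [0,0,0],"jaw": 0.9},
    {"slide": [-1.5,0,79],"dr": [0,0,0],"jaw": 0.9},
    {"slide": [-1.5,0,79],"dr": [0,0,0],"jaw": 0.9},
    {"slide": [-1.5,0,79],"dr": [0,0,0],"jaw": 0.9},
    {"slide": [-1.5,0,79],"dr": [0,0,0],"jaw": 0.9},
    {"slide": [-1.5,0,79],"dr": [0,0,0],"jaw": 0.9},
    {"slide": [-1.5,0,79],"dr": [0,0,0],"jaw": 0.9},
    {"slide": [-1.5,0,79],"dr": [0,0,0],"jaw": 0.9}
  ],
  "force": 20
}}

```text
t: 3.3
tool_pos: [0.5643, 0.1196, 0.2191]
orientation: [2.359, 2.072, 0.006]
force: [6.0, -1.4, -2.7]
opening: 0.0279
gripper_force: 20.0
```

```bash
python3 -c "
from h import *
hpose()
# arc rows: bar offset relative to the shut bar, as tool slide
for th in np.r_[np.arange(.05,1.31,.0625)]:
    a=np.arctan2(16,-74.5)-th; r=np.hypot(16,74.5); print(round(th,2),np.round([r*np.cos(a)+74.5,0,-(r*np.sin(a)-16)],1).tolist())"
```

```text
t 3.3 grasp in holder [-0.3 -1.5 52.1] F [ 6.  -1.4 -2.7] op 27.9 gf 20.0
q [0.12 0.23 1.73 0.   1.18 0.25]
[[0.129, 0.992, 0.003], [0.992, -0.129, 0.001], [0.002, 0.003, -1.0]]
0.05 [0.9, 0.0, -3.7]
0.11 [2.3, 0.0, -8.3]
0.18 [3.9, 0.0, -12.7]
0.24 [5.9, 0.0, -17.1]
0.3 [8.1, 0.0, -21.3]
0.36 [10.5, 0.0, -25.4]
0.42 [13.2, 0.0, -29.3]
0.49 [16.2, 0.0, -33.0]
0.55 [19.3, 0.0, -36.6]
0.61 [22.7, 0.0, -39.9]
0.68 [26.3, 0.0, -43.0]
0.74 [30.1, 0.0, -45.9]
0.8 [34.1, 0.0, -48.6]
0.86 [38.2, 0.0, -51.0]
0.92 [42.4, 0.0, -53.1]
0.99 [46.8, 0.0, -55.0]
1.05 [51.3, 0.0, -56.6]
1.11 [55.9, 0.0, -57.9]
1.18 [60.5, 0.0, -58.9]
1.24 [65.2, 0.0, -59.6]
1.3 [70.0, 0.0, -60.1]
```

The bar is gripped at 28 mm, and the fingers centred 1.5 mm to the side, so I'll correct for that. Lifting along the arc.

Call:
{"name": "servo_tool", "arguments": {
  "increments": [
    {"slide": [0,1,0],"dr": [0,0,0],"jaw": 0.9},
    {"slide": [0.9,1.7,-3.7],"dr": [0,0,0],"jaw": 0.9},
    {"slide": [2.3,1.7,-8.3],"dr": [0,0,0],"jaw": 0.9},
    {"slide": [3.9,1.7,-12.7],"dr": [0,0,0],"jaw": 0.9},
    {"slide": [5.9,1.7,-17.1],"dr": [0,0,0],"jaw": 0.9},
    {"slide": [8.1,1.7,-21.3],"dr": [0,0,0],"jaw": 0.9},
    {"slide": [10.5,1.7,-25.4],"dr": [0,0,0],"jaw": 0.9},
    {"slide": [13.2,1.7,-29.3],"dr": [0,0,0],"jaw": 0.9},
    {"slide": [16.2,1.7,-33],"dr": [0,0,0],"jaw": 0.9},
    {"slide": [16.2,1.7,-33],"dr": [0,0,0],"jaw": 0.9}
  ]
}}

```text
t: 4.3
tool_pos: [0.5671, 0.136, 0.2524]
orientation: [-2.359, -2.073, -0.002]
force: [-0.4, -2.7, -1.1]
opening: 0.0275
gripper_force: 20.0
```

```bash
python3 -c "
from h import *
hpose()"
```

```text
t 4.3 grasp in holder [16.3 -1.7 85.4] F [-0.4 -2.7 -1.1] op 27.5 gf 20.0
q [0.15 0.21 1.69 0.   1.24 0.28]
[[0.128, 0.992, 0.001], [0.992, -0.128, 0.001], [0.002, 0.0, -1.0]]
```

Call:
{"name": "servo_tool", "arguments": {
  "increments": [
    {"slide": [3.1,0,-3.6],"dr": [0,0,0],"jaw": 0.9},
    {"slide": [6.5,0,-6.9],"dr": [0,0,0],"jaw": 0.9},
    {"slide": [10.1,0,-10],"dr": [0,0,0],"jaw": 0.9},
    {"slide": [13.9,0,-12.9],"dr": [0,0,0],"jaw": 0.9},
    {"slide": [17.9,0,-15.6],"dr": [0,0,0],"jaw": 0.9},
    {"slide": [22,0,-18],"dr": [0,0,0],"jaw": 0.9},
    {"slide": [26.2,0,-20.1],"dr": [0,0,0],"jaw": 0.9},
    {"slide": [30.6,0,-22],"dr": [0,0,0],"jaw": 0.9},
    {"slide": [35.1,0,-23.6],"dr": [0,0,0],"jaw": 0.9},
    {"slide": [39.7,0,-24.9],"dr": [0,0,0],"jaw": 0.9},
    {"slide": [44.3,0,-25.9],"dr": [0,0,0],"jaw": 0.9},
    {"slide": [49,0,-26.6],"dr": [0,0,0],"jaw": 0.9},
    {"slide": [52,0,-27],"dr": [0,0,0],"jaw": 0.9},
    {"slide": [52,0,-27],"dr": [0,0,0],"jaw": 0.9}
  ]
}}

```text
t: 5.7
tool_pos: [0.5739, 0.188, 0.2792]
orientation: [-2.359, -2.073, -0.004]
force: [-4.7, 0.4, 6.4]
opening: 0.0275
gripper_force: 20.0
```

```bash
python3 -c "
from h import *
hpose()"
```

```text
t 5.7 grasp in holder [ 68.9  -1.8 112.2] F [-4.7  0.4  6.4] op 27.5 gf 20.0
q [0.23 0.23 1.61 0.   1.3  0.36]
[[0.128, 0.992, 0.001], [0.992, -0.128, 0.002], [0.003, 0.001, -1.0]]
```

Call:
{"name": "servo_tool", "arguments": {
  "increments": [
    {"slide": [0,0,0],"dr": [0,0,0],"jaw": 0.3},
    {"slide": [0,0,0],"dr": [0,0,0],"jaw": 0.3},
    {"slide": [0,0,0],"dr": [0,0,0],"jaw": 0.3},
    {"slide": [0,0,0],"dr": [0,0,0],"jaw": 0.3},
    {"slide": [0,0,-20],"dr": [0,0,0],"jaw": 0.3},
    {"slide": [0,0,-50],"dr": [0,0,0],"jaw": 0.3},
    {"slide": [-40,0,-50],"dr": [0,0,0],"jaw": 0.3},
    {"slide": [-80,0,-50],"dr": [0,0,0],"jaw": 0.3},
    {"slide": [-120,0,-50],"dr": [0,0,0],"jaw": 0.3},
    {"slide": [-160,0,-50],"dr": [0,0,0],"jaw": 0.3},
    {"slide": [-160,0,-50],"dr": [0,0,0],"jaw": 0.3},
    {"slide": [-160,0,-50],"dr": [0,0,0],"jaw": 0.3}
  ]
}}

```text
t: 6.9
tool_pos: [0.5532, 0.0274, 0.3287]
orientation: [-2.362, -2.07, -0.003]
force: [-0.5, 0.2, 0.2]
opening: 0.0653
gripper_force: 0.0
```

```bash
sed -i 's/^HA=.*/HA=np.radians(82.6); HO=np.array([.5634+.0016*.992,.1203-.0016*.129,0])/' h.py; python3 - <<'E'
from h import *
hpose()
a=np.radians(103.1); g=np.array([.4713,-.2466,0]); u=np.array([np.cos(a),np.sin(a),0])
for z in(.1,.0215): print(goal(g+.012*u+[0,0,z],a-np.pi/2)[:2])
im,d=read_camera('side');cv2.imwrite('pics/s1.png',cv2.resize(im[120:300,200:440],None,fx=3,fy=3)[...,::-1])
E
```

```text
t 6.9 grasp in holder [-93.1  -0.4 161.7] F [-0.5  0.2  0.2] op 65.3 gf 0.0
q [-0.04  0.05  1.71  0.    1.38  0.09]
[[0.131, 0.991, 0.001], [0.991, -0.131, 0.002], [0.002, 0.001, -1.0]]
(array([-271.3,  -49.6,   61.2]), array([ 0.0012, -0.0017, -0.3603]))
(array([-271.5,  -49.6,  139.7]), array([ 0.0012, -0.0017, -0.3603]))
```

View pics/s1.png

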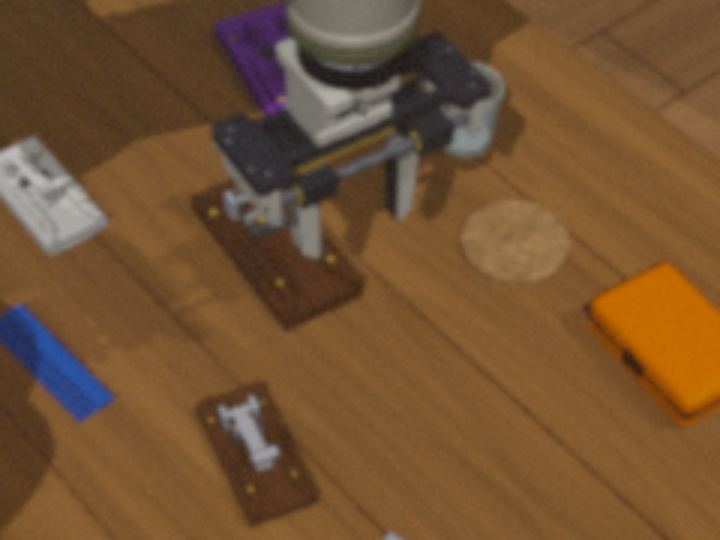

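The channel near crop (300,270) is free and the raised clip stands at its far end, crop (240,205). Going to the opener.

Call:
{"name": "servo_tool", "arguments": {
  "increments": [
    {"slide": [-40,-7,8],"dr": [0,0,-0.05],"jaw": 0.35},
    {"slide": [-80,-14,16],"dr": [0,0,-0.1],"jaw": 0.35},
    {"slide": [-120,-22,24],"dr": [0,0,-0.16],"jaw": 0.35},
    {"slide": [-160,-29,32],"dr": [0,0,-0.21],"jaw": 0.35},
    {"slide": [-200,-36,40],"dr": [0,0,-0.27],"jaw": 0.35},
    {"slide": [-240,-44,50],"dr": [0,0,-0.32],"jaw": 0.35},
    {"slide": [-271.4,-49.6,61],"dr": [0,0,-0.36],"jaw": 0.35},
    {"slide": [-271.4,-49.6,80],"dr": [0,0,-0.36],"jaw": 0.35},
    {"slide": [-271.4,-49.6,95],"dr": [0,0,-0.36],"jaw": 0.35},
    {"slide": [-271.4,-49.6,95],"dr": [0,0,-0.36],"jaw": 0.35},
    {"slide": [-271.4,-49.6,95],"dr": [0,0,-0.36],"jaw": 0.35},
    {"slide": [-271.4,-49.6,95],"dr": [0,0,-0.36],"jaw": 0.35}
  ]
}}

```text
t: 8.15
tool_pos: [0.4699, -0.2336, 0.234]
orientation: [1.949, 2.463, 0.003]
force: [-0.6, -0.4, -0.2]
opening: 0.0603
gripper_force: 0.0
```

```bash
python3 - <<'E'
from h import *
hpose()
a=np.radians(103.1); g=np.array([.4713,-.2466,0]); u=np.array([np.cos(a),np.sin(a),0])
print(goal(g+.012*u+[0,0,.0215],a-np.pi/2)[:2])
E
```

```text
t 8.15 grasp in holder [-362.8   48.4   67. ] F [-0.6 -0.4 -0.2] op 60.3 gf 0.0
q [-0.56  0.08  1.87  0.    1.19 -0.79]
[[-0.23, 0.973, 0.002], [0.973, 0.23, 0.001], [0.001, 0.002, -1.0]]
(array([-1. , -1.7, 45.5]), array([ 0.0019, -0.0005,  0.0037]))
```

Call:
{"name": "servo_tool", "arguments": {
  "increments": [
    {"slide": [-1,-1.5,20],"dr": [0,0,0.003],"jaw": 0.35},
    {"slide": [-1,-1.5,38],"dr": [0,0,0.003],"jaw": 0.35},
    {"slide": [-1,-1.5,45],"dr": [0,0,0.003],"jaw": 0.35},
    {"slide": [-1,-1.5,45],"dr": [0,0,0.003],"jaw": 0.35},
    {"slide": [-1,-1.5,45],"dr": [0,0,0.003],"jaw": 0.35},
    {"slide": [-1,-1.5,45],"dr": [0,0,0.003],"jaw": 0.95},
    {"slide": [-1,-1.5,45],"dr": [0,0,0.003],"jaw": 0.95},
    {"slide": [-1,-1.5,45],"dr": [0,0,0.003],"jaw": 0.95},
    {"slide": [-1,-1.5,45],"dr": [0,0,0.003],"jaw": 0.95},
    {"slide": [-1,-1.5,45],"dr": [0,0,0.003],"jaw": 0.95},
    {"slide": [-1,-1.5,45],"dr": [0,0,0.003],"jaw": 0.95},
    {"slide": [-1,-1.5,45],"dr": [0,0,0.003],"jaw": 0.95},
    {"slide": [-1,-1.5,45],"dr": [0,0,0.003],"jaw": 0.95}
  ],
  "force": 30
}}

```text
t: 9.45
tool_pos: [0.468, -0.2355, 0.1883]
orientation: [-1.954, -2.459, -0.003]
force: [1.5, 0.5, 0.9]
opening: 0.0216
gripper_force: 30.0
```

```bash
python3 - <<'E'
from h import *
hpose()
E
```

```text
t 9.45 grasp in holder [-364.9   50.2   21.3] F [1.5 0.5 0.9] op 21.6 gf 30.0
q [-0.56  0.15  1.89  0.    1.11 -0.79]
[[-0.226, 0.974, 0.001], [0.974, 0.226, 0.001], [0.001, 0.001, -1.0]]
```

Call:
{"name": "servo_tool", "arguments": {
  "increments": [
    {"slide": [0,0,-10],"dr": [0,0,0],"jaw": 0.95},
    {"slide": [0,0,-25],"dr": [0,0,0],"jaw": 0.95},
    {"slide": [0,0,-45],"dr": [0,0,0],"jaw": 0.95},
    {"slide": [0,0,-60],"dr": [0,0,0],"jaw": 0.95},
    {"slide": [0,0,-60],"dr": [0,0,0],"jaw": 0.95}
  ]
}}

```text
t: 9.95
tool_pos: [0.4691, -0.2363, 0.2517]
orientation: [1.951, 2.455, 0.003]
force: [1.0, -0.2, -1.4]
opening: 0.0216
gripper_force: 30.0
```

```bash
python3 - <<'E'
from h import *
hpose()
print(goal(hw(-175,0,65),HA+np.pi/2)[:2])
E
```

```text
t 9.95 grasp in holder [-366.    48.3   84.7] F [ 1.  -0.2 -1.4] op 21.6 gf 30.0
q [-0.56  0.06  1.86  0.    1.22 -0.79]
[[-0.226, 0.974, 0.005], [0.974, 0.226, -0.002], [-0.003, 0.005, -1.0]]
(array([161.6, 112.7,  19.8]), array([0.0054, 0.0018, 0.357 ]))
```

Call:
{"name": "servo_tool", "arguments": {
  "increments": [
    {"slide": [20,14,0],"dr": [0,0,0.045],"jaw": 0.95},
    {"slide": [40,28,0],"dr": [0,0,0.09],"jaw": 0.95},
    {"slide": [60,42,0],"dr": [0,0,0.135],"jaw": 0.95},
    {"slide": [80,56,0],"dr": [0,0,0.18],"jaw": 0.95},
    {"slide": [100,70,0],"dr": [0,0,0.225],"jaw": 0.95},
    {"slide": [120,84,5],"dr": [0,0,0.27],"jaw": 0.95},
    {"slide": [140,98,10],"dr": [0.002,0.001,0.315],"jaw": 0.95},
    {"slide": [155,108,15],"dr": [0.003,0.001,0.345],"jaw": 0.95},
    {"slide": [161.6,112.7,19.8],"dr": [0.004,0.001,0.357],"jaw": 0.95},
    {"slide": [161.6,112.7,19.8],"dr": [0.004,0.001,0.357],"jaw": 0.95},
    {"slide": [161.6,112.7,19.8],"dr": [0.004,0.001,0.357],"jaw": 0.95},
    {"slide": [161.6,112.7,19.8],"dr": [0.004,0.001,0.357],"jaw": 0.95},
    {"slide": [161.6,112.7,19.8],"dr": [0.004,0.001,0.357],"jaw": 0.95}
  ]
}}

```text
t: 11.25
tool_pos: [0.5411, -0.0535, 0.229]
orientation: [-2.358, -2.07, 0.001]
force: [0.4, -0.1, -1.0]
opening: 0.0216
gripper_force: 30.0
```

```bash
python3 - <<'E'
from h import *
hpose()
print(goal(hw(-175,0,65),HA+np.pi/2)[:2])
im,d=read_camera('top'); cv2.imwrite('pics/t2.png',cv2.resize(im[180:330,190:390],None,fx=4,fy=4,interpolation=cv2.INTER_CUBIC)[...,::-1]); W=grid('top',d); np.save('W2.npy',W)
c,s=np.cos(HA),np.sin(HA); V=W-HO; Hx=(c*V[...,0]+s*V[...,1])*1e3; Hy=(-s*V[...,0]+c*V[...,1])*1e3; Z=W[...,2]*1e3
hsv=cv2.cvtColor(im,cv2.COLOR_RGB2HSV)
m=(Hx>-160)&(Hx<-55)&(abs(Hy)<30)&(Z>30)&(Z<60)
P=np.c_[Hx[m],Hy[m],Z[m]]; print(len(P),cv2.minAreaRect(P[:,:2].astype(np.float32)))
for x in range(-140,-55,8):
    q=P[abs(P[:,0]-x)<4]
    if len(q): print(x,len(q),np.round([q[:,1].min(),q[:,1].max(),np.median(q[:,2])],1))
m=(Hx>0)&(Hx<50)&(abs(Hy)<12)&(Z>15)&(Z<40)
for x in range(20,60,3):
    k=m&(abs(Hx-x)<1.5); print(x,k.sum(),np.round(np.median(Z[k]),1) if k.any() else '',end=' | ')
E
```

```text
t 11.25 grasp in holder [-174.9    1.8   62. ] F [ 0.4 -0.1 -1. ] op 21.6 gf 30.0
q [-0.19  0.14  1.81  0.    1.19 -0.06]
[[0.13, 0.992, -0.003], [0.992, -0.13, 0.002], [0.002, -0.003, -1.0]]
(array([ 0.2,  1.3, -3. ]), array([-0.0031, -0.0017, -0.0008]))
162 ((-104.05703735351562, 3.6607484817504883), (35.580623626708984, 71.38371276855469), 89.76348876953125)
-140 8 [13.8 20.3 47.6]
-132 31 [-13.7  21.3  46.2]
-124 7 [-4.1 21.5 48.1]
-92 11 [-14.2  20.6  47.7]
-84 27 [-13.9  21.4  46.1]
-76 50 [-14.   20.1  46. ]
-68 28 [-13.8  20.9  46.1]
20 14 19.1 | 23 15 19.2 | 26 14 18.5 | 29 14 18.4 | 32 14 19.9 | 35 16 18.6 | 38 23 21.0 | 41 13 28.3 | 44 16 28.5 | 47 8 27.9 | 50 5 19.7 | 53 0  | 56 0  | 59 0  |
```

View pics/t2.png

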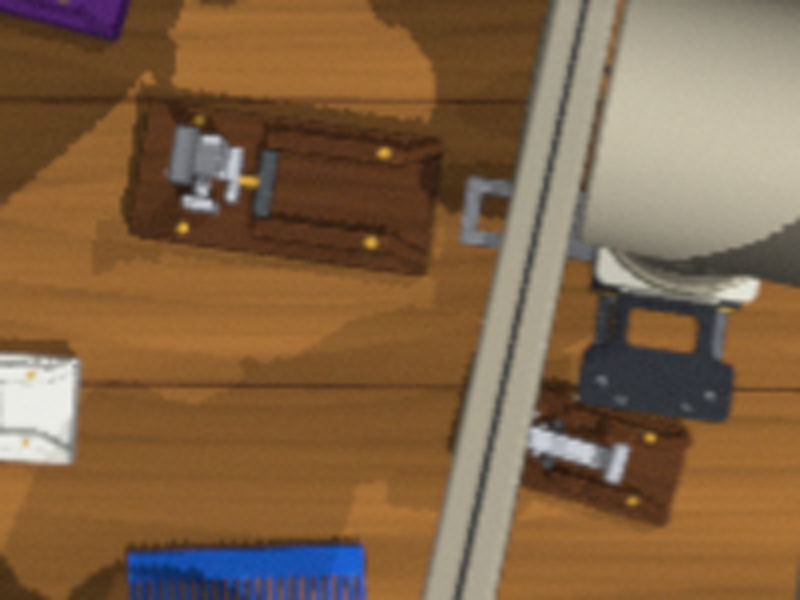

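The blade is level, at crop (490,210), and parallel to the channel. It sits 1.8 mm to one side, and the stop face shows at holder x≈39. Correcting the offset, lowering, and entering the mouth.

Call:
{"name": "servo_tool", "arguments": {
  "increments": [
    {"slide": [0,1.8,8],"dr": [-0.003,-0.0017,0],"jaw": 0.95},
    {"slide": [0,1.8,16],"dr": [-0.003,-0.0017,0],"jaw": 0.95},
    {"slide": [0,1.8,20.5],"dr": [-0.003,-0.0017,0],"jaw": 0.95},
    {"slide": [0,1.8,20.5],"dr": [-0.003,-0.0017,0],"jaw": 0.95},
    {"slide": [0,1.8,20.5],"dr": [-0.003,-0.0017,0],"jaw": 0.95},
    {"slide": [0,1.8,20.5],"dr": [-0.003,-0.0017,0],"jaw": 0.95}
  ]
}}

```text
t: 11.9
tool_pos: [0.543, -0.0529, 0.2083]
orientation: [-2.36, -2.073, 0.0]
force: [-0.1, -0.3, -1.3]
opening: 0.0216
gripper_force: 30.0
```

```bash
python3 - <<'E'
from h import *
hpose()
E
```

```text
t 11.9 grasp in holder [-174.3   -0.5   41.3] F [-0.1 -0.3 -1.3] op 21.6 gf 30.0
q [-0.19  0.17  1.82  0.    1.15 -0.06]
[[0.129, 0.992, -0.0], [0.992, -0.129, 0.0], [0.0, -0.0, -1.0]]
```

Call:
{"name": "servo_tool", "arguments": {
  "increments": [
    {"slide": [5,-0.4,0.5],"dr": [0,0,0],"jaw": 0.95},
    {"slide": [10,-0.4,0.8],"dr": [0,0,0],"jaw": 0.95},
    {"slide": [15,-0.4,0.8],"dr": [0,0,0],"jaw": 0.95},
    {"slide": [20,-0.4,0.8],"dr": [0,0,0],"jaw": 0.95},
    {"slide": [25,-0.4,0.8],"dr": [0,0,0],"jaw": 0.95},
    {"slide": [30,-0.4,0.8],"dr": [0,0,0],"jaw": 0.95},
    {"slide": [35,-0.4,0.8],"dr": [0,0,0],"jaw": 0.95},
    {"slide": [39,-0.4,0.8],"dr": [0,0,0],"jaw": 0.95},
    {"slide": [39,-0.4,0.8],"dr": [0,0,0],"jaw": 0.95}
  ]
}}

```text
t: 12.8
tool_pos: [0.5476, -0.0136, 0.2074]
orientation: [-2.359, -2.074, 0.0]
force: [-0.8, -0.8, -1.1]
opening: 0.0217
gripper_force: 30.0
```

```bash
python3 - <<'E'
from h import *
hpose()
E
```

```text
t 12.8 grasp in holder [-1.348e+02  1.000e-01  4.040e+01] F [-0.8 -0.8 -1.1] op 21.7 gf 30.0
q [-0.12  0.18  1.81  0.    1.15  0.01]
[[0.128, 0.992, -0.001], [0.992, -0.128, 0.0], [0.0, -0.001, -1.0]]
```

Tip at x≈-25 with no contact force; continuing.

Call:
{"name": "servo_tool", "arguments": {
  "increments": [
    {"slide": [5,0,0],"dr": [0,0,0],"jaw": 0.95},
    {"slide": [10,0,0],"dr": [0,0,0],"jaw": 0.95},
    {"slide": [15,0,0],"dr": [0,0,0],"jaw": 0.95},
    {"slide": [20,0,0],"dr": [0,0,0],"jaw": 0.95},
    {"slide": [20,0,0],"dr": [0,0,0],"jaw": 0.95}
  ]
}}

```text
t: 13.3
tool_pos: [0.5502, 0.0064, 0.2074]
orientation: [-2.359, -2.074, 0.0]
force: [-1.2, 0.7, -1.4]
opening: 0.0216
gripper_force: 30.0
```

Call:
{"name": "servo_tool", "arguments": {
  "increments": [
    {"slide": [5,0,0],"dr": [0,0,0],"jaw": 0.95},
    {"slide": [10,0,0],"dr": [0,0,0],"jaw": 0.95},
    {"slide": [15,0,0],"dr": [0,0,0],"jaw": 0.95},
    {"slide": [20,0,0.4],"dr": [0,0,0],"jaw": 0.95},
    {"slide": [25,0,0.7],"dr": [0,0,0],"jaw": 0.95},
    {"slide": [29,0,1],"dr": [0,0,0],"jaw": 0.95},
    {"slide": [32,0,1],"dr": [0,0,0],"jaw": 0.95},
    {"slide": [32,0,1],"dr": [0,0,0],"jaw": 0.95}
  ]
}}

```text
t: 14.1
tool_pos: [0.5543, 0.0378, 0.2064]
orientation: [-2.359, -2.074, 0.0]
force: [-0.8, 0.6, -2.1]
opening: 0.0221
gripper_force: 30.0
```

```bash
python3 - <<'E'
from h import *
hpose()
E
```

```text
t 14.1 grasp in holder [-82.9   0.1  39.4] F [-0.8  0.6 -2.1] op 22.1 gf 30.0
q [-0.02  0.2   1.79  0.    1.15  0.1 ]
[[0.128, 0.992, -0.0], [0.992, -0.128, 0.0], [0.0, -0.001, -1.0]]
```

Call:
{"name": "servo_tool", "arguments": {
  "increments": [
    {"slide": [1.5,0,0.2],"dr": [0,0,0],"jaw": 0.95},
    {"slide": [3,0,0.2],"dr": [0,0,0],"jaw": 0.95},
    {"slide": [4.5,0,0.2],"dr": [0,0,0],"jaw": 0.95},
    {"slide": [6,0,0.2],"dr": [0,0,0],"jaw": 0.95},
    {"slide": [7.5,0,0.2],"dr": [0,0,0],"jaw": 0.95},
    {"slide": [7.5,0,0.2],"dr": [0,0,0],"jaw": 0.95}
  ]
}}

```text
t: 14.7
tool_pos: [0.5553, 0.0451, 0.2062]
orientation: [-2.36, -2.073, -0.0]
force: [0.1, 0.6, -0.3]
opening: 0.0218
gripper_force: 30.0
```

Call:
{"name": "servo_tool", "arguments": {
  "increments": [
    {"slide": [0.5,0,0],"dr": [0,0,0],"jaw": 0.95},
    {"slide": [1,0,0],"dr": [0,0,0],"jaw": 0.95},
    {"slide": [1.5,0,0],"dr": [0,0,0],"jaw": 0.95},
    {"slide": [2,0,0],"dr": [0,0,0],"jaw": 0.95},
    {"slide": [2,0,0],"dr": [0,0,0],"jaw": 0.95}
  ]
}}

```text
t: 15.2
tool_pos: [0.5555, 0.0468, 0.2062]
orientation: [-2.36, -2.073, 0.0]
force: [-0.1, -1.3, -0.3]
opening: 0.0219
gripper_force: 30.0
```

Call:
{"name": "servo_tool", "arguments": {
  "increments": [
    {"slide": [0.4,0,0],"dr": [0,0,0],"jaw": 0.95},
    {"slide": [0.8,0,0],"dr": [0,0,0],"jaw": 0.95},
    {"slide": [1.2,0,0],"dr": [0,0,0],"jaw": 0.95},
    {"slide": [1.2,0,0],"dr": [0,0,0],"jaw": 0.95}
  ]
}}

```text
t: 15.6
tool_pos: [0.5557, 0.0481, 0.2062]
orientation: [-2.36, -2.073, 0.0]
force: [-0.7, -1.1, 1.3]
opening: 0.0221
gripper_force: 30.0
```

Call:
{"name": "servo_tool", "arguments": {
  "increments": [
    {"slide": [0.4,0,0],"dr": [0,0,0],"jaw": 0.95},
    {"slide": [0.8,0,0],"dr": [0,0,0],"jaw": 0.95},
    {"slide": [1.2,0,0],"dr": [0,0,0],"jaw": 0.95},
    {"slide": [1.2,0,0],"dr": [0,0,0],"jaw": 0.95}
  ]
}}

```text
t: 16.0
tool_pos: [0.5558, 0.0492, 0.2062]
orientation: [-2.36, -2.073, 0.0]
force: [0.5, -2.0, 1.6]
opening: 0.0217
gripper_force: 30.0
```

Call:
{"name": "servo_tool", "arguments": {
  "increments": [
    {"slide": [0.4,0,0],"dr": [0,0,0],"jaw": 0.95},
    {"slide": [0.8,0,0],"dr": [0,0,0],"jaw": 0.95},
    {"slide": [0.8,0,0],"dr": [0,0,0],"jaw": 0.95}
  ]
}}

```text
t: 16.3
tool_pos: [0.5559, 0.05, 0.2062]
orientation: [-2.36, -2.073, 0.0]
force: [0.2, -2.1, 2.0]
opening: 0.022
gripper_force: 30.0
```

Call:
{"name": "servo_tool", "arguments": {
  "increments": [
    {"slide": [0.4,0,0],"dr": [0,0,0],"jaw": 0.95},
    {"slide": [0.8,0,0],"dr": [0,0,0],"jaw": 0.95},
    {"slide": [0.8,0,0],"dr": [0,0,0],"jaw": 0.95}
  ]
}}

```text
t: 16.6
tool_pos: [0.556, 0.0508, 0.2062]
orientation: [-2.36, -2.073, 0.0]
force: [-0.3, -2.4, 2.2]
opening: 0.0216
gripper_force: 30.0
```

Call:
{"name": "servo_tool", "arguments": {
  "increments": [
    {"slide": [0.4,0,0],"dr": [0,0,0],"jaw": 0.95},
    {"slide": [0.8,0,0],"dr": [0,0,0],"jaw": 0.95},
    {"slide": [0.8,0,0],"dr": [0,0,0],"jaw": 0.95}
  ]
}}

```text
t: 16.9
tool_pos: [0.5561, 0.0516, 0.2062]
orientation: [-2.36, -2.073, 0.0]
force: [-0.4, -3.8, 2.6]
opening: 0.0217
gripper_force: 30.0
```

Call:
{"name": "servo_tool", "arguments": {
  "increments": [
    {"slide": [0.3,0,0],"dr": [0,0,0],"jaw": 0.95},
    {"slide": [0.5,0,0],"dr": [0,0,0],"jaw": 0.95},
    {"slide": [0.5,0,0],"dr": [0,0,0],"jaw": 0.95}
  ]
}}

```text
t: 17.2
tool_pos: [0.5562, 0.0521, 0.2062]
orientation: [-2.36, -2.073, 0.0]
force: [-0.0, -3.1, 2.9]
opening: 0.0219
gripper_force: 30.0
```

```bash
python3 - <<'E'
from h import *
hpose()
im,d=read_camera('top'); cv2.imwrite('pics/t3.png',cv2.resize(im[200:260,215:335],None,fx=6,fy=6,interpolation=cv2.INTER_CUBIC)[...,::-1])
W=grid('top',d);c,s=np.cos(HA),np.sin(HA); V=W-HO; Hx=(c*V[...,0]+s*V[...,1])*1e3; Hy=(-s*V[...,0]+c*V[...,1])*1e3; Z=W[...,2]*1e3
for x in range(-30,52,4):
    k=(abs(Hx-x)<2)&(abs(Hy-1.6)<17)&(Z>10)&(Z<40); print(x,k.sum(),np.round(np.median(Z[k]),1) if k.any() else '',end=' | ')
E
```

```text
t 17.2 grasp in holder [-68.5   0.1  39.2] F [-0.  -3.1  2.9] op 21.9 gf 30.0
q [0.   0.21 1.78 0.   1.15 0.13]
[[0.129, 0.992, -0.0], [0.992, -0.129, 0.0], [0.0, -0.001, -1.0]]
-30 0  | -26 0  | -22 0  | -18 0  | -14 0  | -10 0  | -6 0  | -2 0  | 2 0  | 6 0  | 10 0  | 14 0  | 18 0  | 22 0  | 26 0  | 30 0  | 34 0  | 38 0  | 42 0  | 46 0  | 50 0  |
```

View pics/t3.png

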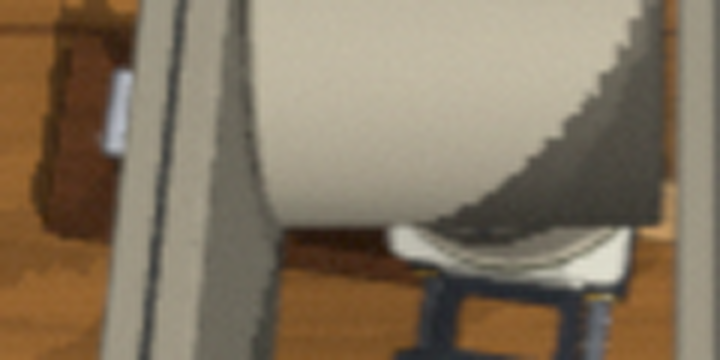

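The arm hides the channel from above, so I'll go by force: ease the downward press a little and keep feeling forward.

Call:
{"name": "servo_tool", "arguments": {
  "increments": [
    {"slide": [0.3,0,-0.2],"dr": [0,0,0],"jaw": 0.95},
    {"slide": [0.6,0,-0.2],"dr": [0,0,0],"jaw": 0.95},
    {"slide": [0.6,0,-0.2],"dr": [0,0,0],"jaw": 0.95}
  ]
}}

```text
t: 17.55
tool_pos: [0.5561, 0.0527, 0.2062]
orientation: [-2.36, -2.073, 0.001]
force: [-0.1, -2.4, 1.6]
opening: 0.0219
gripper_force: 30.0
```

Call:
{"name": "servo_tool", "arguments": {
  "increments": [
    {"slide": [0.3,0,0],"dr": [0,0,0],"jaw": 0.95},
    {"slide": [0.6,0,0],"dr": [0,0,0],"jaw": 0.95},
    {"slide": [0.6,0,0],"dr": [0,0,0],"jaw": 0.95}
  ]
}}

```text
t: 17.85
tool_pos: [0.5562, 0.0529, 0.2062]
orientation: [-2.36, -2.073, 0.002]
force: [-1.1, -5.3, 1.5]
opening: 0.0217
gripper_force: 30.0
```

Call:
{"name": "servo_tool", "arguments": {
  "increments": [
    {"slide": [0.3,0,0],"dr": [0,0,0],"jaw": 0.95},
    {"slide": [0.6,0,0],"dr": [0,0,0],"jaw": 0.95},
    {"slide": [0.6,0,0],"dr": [0,0,0],"jaw": 0.95},
    {"slide": [0.6,0,0],"dr": [0,0,0],"jaw": 0.95}
  ]
}}

```text
t: 18.25
tool_pos: [0.5563, 0.0531, 0.2063]
orientation: [2.36, 2.073, -0.003]
force: [-1.2, -8.2, 2.1]
opening: 0.0216
gripper_force: 30.0
```

The force rises to 8 N against the stop, so the blade is home. Holding, easing off, releasing and rising.

Call:
{"name": "servo_tool", "arguments": {
  "increments": [
    {"slide": [0,0,0],"dr": [0,0,0],"jaw": 0.95},
    {"slide": [0,0,0],"dr": [0,0,0],"jaw": 0.95},
    {"slide": [0,0,0],"dr": [0,0,0],"jaw": 0.95},
    {"slide": [-0.7,0,0],"dr": [0,0,0],"jaw": 0.95},
    {"slide": [-0.7,0,0],"dr": [0,0,0],"jaw": 0.3},
    {"slide": [-0.7,0,0],"dr": [0,0,0],"jaw": 0.3},
    {"slide": [-0.7,0,0],"dr": [0,0,0],"jaw": 0.3},
    {"slide": [-0.7,0,0],"dr": [0,0,0],"jaw": 0.3},
    {"slide": [-0.7,0,0],"dr": [0,0,0],"jaw": 0.3},
    {"slide": [-5,0,-30],"dr": [0,0,0],"jaw": 0.3},
    {"slide": [-10,0,-70],"dr": [0,0,0],"jaw": 0.3},
    {"slide": [-10,0,-115],"dr": [0,0,0],"jaw": 0.3},
    {"slide": [-10,0,-130],"dr": [0,0,0],"jaw": 0.3},
    {"slide": [-80,0,-130],"dr": [0,0,0],"jaw": 0.3},
    {"slide": [-130,0,-130],"dr": [0,0,0],"jaw": 0.3},
    {"slide": [-180,0,-130],"dr": [0,0,0],"jaw": 0.3},
    {"slide": [-180,0,-130],"dr": [0,0,0],"jaw": 0.3},
    {"slide": [-180,0,-130],"dr": [0,0,0],"jaw": 0.3}
  ]
}}

```text
t: 20.05
tool_pos: [0.5326, -0.1273, 0.3358]
orientation: [-2.364, -2.068, 0.002]
force: [-0.6, 0.3, 0.0]
opening: 0.0651
gripper_force: 0.0
```

```bash
python3 - <<'E'
from h import *
hpose()
im,d=read_camera('top'); cv2.imwrite('pics/t4.png',cv2.resize(im[200:270,215:345],None,fx=6,fy=6,interpolation=cv2.INTER_CUBIC)[...,::-1])
W=grid('top',d);c,s=np.cos(HA),np.sin(HA); V=W-HO; Hx=(c*V[...,0]+s*V[...,1])*1e3; Hy=(-s*V[...,0]+c*V[...,1])*1e3; Z=W[...,2]*1e3
for x in range(-120,60,6):
    k=(abs(Hx-x)<3)&(abs(Hy-1.6)<9)&(Z>10)&(Z<60); print(x,k.sum(),np.round(np.median(Z[k]),1) if k.any() else '',end=' | ')
k=(Z>75)&(Z<135)&(abs(Hy)<25)&(Hx>30)&(Hx<110); print('clip up',k.sum(),np.round([np.median(Hx[k]),np.median(Hy[k]),Z[k].max()],1))
E
```

```text
t 20.05 grasp in holder [-249.5    0.4  168.8] F [-0.6  0.3  0. ] op 65.1 gf 0.0
q [-0.33  0.03  1.72 -0.    1.39 -0.19]
[[0.133, 0.991, -0.001], [0.991, -0.133, -0.0], [-0.0, -0.001, -1.0]]
-120 17 34.1 | -114 23 34.7 | -108 24 34.4 | -102 23 34.2 | -96 22 35.6 | -90 24 33.9 | -84 22 34.9 | -78 24 35.3 | -72 23 35.1 | -66 22 34.7 | -60 25 35.3 | -54 22 35.4 | -48 23 34.7 | -42 21 32.2 | -36 22 24.7 | -30 20 24.5 | -24 24 23.7 | -18 22 23.6 | -12 23 23.7 | -6 22 24.4 | 0 23 23.9 | 6 21 24.2 | 12 21 24.4 | 18 23 19.4 | 24 21 19.0 | 30 26 20.3 | 36 21 23.6 | 42 25 27.3 | 48 18 25.2 | 54 21 19.7 | clip up 179 [ 64.3   2.  117.9]
```

View pics/t4.png

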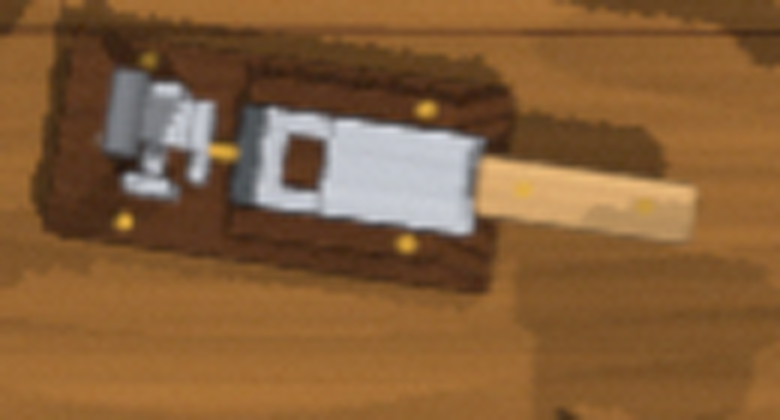

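The blade lies flat in the channel, crop (250–480,105–230), with its edge on the stop pad at crop (245,155). The clip stands up at crop (180,140). Now regrasping the bar.

Call:
{"name": "servo_tool", "arguments": {
  "increments": [
    {"slide": [40,0,0],"dr": [0,0,0],"jaw": 0.3},
    {"slide": [80,0,0],"dr": [0,0,0.001],"jaw": 0.3},
    {"slide": [120,0,0],"dr": [0,0,0.002],"jaw": 0.3},
    {"slide": [160,0,0],"dr": [0,0,0.003],"jaw": 0.3},
    {"slide": [200,0,0],"dr": [0,0,0.004],"jaw": 0.3},
    {"slide": [240,0,0],"dr": [0,0,0.004],"jaw": 0.3},
    {"slide": [280,0,0],"dr": [0,0,0.004],"jaw": 0.3},
    {"slide": [305,0,0],"dr": [0,0,0.004],"jaw": 0.3},
    {"slide": [318,0,0],"dr": [0,0,0.004],"jaw": 0.3},
    {"slide": [318,0,0],"dr": [0,0,0.004],"jaw": 0.3},
    {"slide": [318,0,0],"dr": [0,0,0.004],"jaw": 0.3},
    {"slide": [318,0,0],"dr": [0,0,0.004],"jaw": 0.3}
  ]
}}

```text
t: 21.3
tool_pos: [0.5742, 0.1896, 0.3363]
orientation: [-2.365, -2.067, 0.001]
force: [0.1, -0.0, -0.1]
opening: 0.0652
gripper_force: 0.0
```

```bash
python3 - <<'E'
from h import *
hpose()
print(goal(hw(69.8,0,112),HA+np.pi/2)[:2])
E
```

```text
t 21.3 grasp in holder [ 70.1  -0.  169.3] F [ 0.1 -0.  -0.1] op 65.2 gf 0.0
q [0.23 0.18 1.56 0.   1.4  0.37]
[[0.134, 0.991, -0.001], [0.991, -0.134, -0.0], [-0.0, -0.001, -1.0]]
(array([-0.3, -0.1, 57.3]), array([-0.0009,  0.0003, -0.0051]))
```

Call:
{"name": "servo_tool", "arguments": {
  "increments": [
    {"slide": [-0.3,0,25],"dr": [0,0,-0.005],"jaw": 0.3},
    {"slide": [-0.3,0,45],"dr": [0,0,-0.005],"jaw": 0.3},
    {"slide": [-0.3,0,57],"dr": [0,0,-0.005],"jaw": 0.3},
    {"slide": [-0.3,0,57],"dr": [0,0,-0.005],"jaw": 0.3},
    {"slide": [-0.3,0,57],"dr": [0,0,-0.005],"jaw": 0.3},
    {"slide": [-0.3,0,57],"dr": [0,0,-0.005],"jaw": 0.9},
    {"slide": [-0.3,0,57],"dr": [0,0,-0.005],"jaw": 0.9},
    {"slide": [-0.3,0,57],"dr": [0,0,-0.005],"jaw": 0.9},
    {"slide": [-0.3,0,57],"dr": [0,0,-0.005],"jaw": 0.9},
    {"slide": [-0.3,0,57],"dr": [0,0,-0.005],"jaw": 0.9},
    {"slide": [-0.3,0,57],"dr": [0,0,-0.005],"jaw": 0.9},
    {"slide": [-0.3,0,57],"dr": [0,0,-0.005],"jaw": 0.9},
    {"slide": [-0.3,0,57],"dr": [0,0,-0.005],"jaw": 0.9}
  ],
  "force": 25
}}

```text
t: 22.6
tool_pos: [0.5742, 0.1905, 0.2795]
orientation: [-2.359, -2.074, -0.0]
force: [0.4, -0.6, 1.2]
opening: 0.0277
gripper_force: 25.0
```

```bash
python3 - <<'E'
from h import *
hpose()
r=np.hypot(16,74.5);f=lambda th:np.array([r*np.cos(np.arctan2(16,-74.5)-th),-r*np.sin(np.arctan2(16,-74.5)-th)])
for th in np.arange(1.24,.05,-.06): print(round(th,2),np.round(f(th)-f(1.3),1).tolist(), end=' ')
E
```

```text
t 22.6 grasp in holder [ 71.   -0.  112.5] F [ 0.4 -0.6  1.2] op 27.7 gf 25.0
q [0.24 0.23 1.61 0.   1.3  0.36]
[[0.128, 0.992, -0.0], [0.992, -0.128, 0.0], [0.0, -0.0, -1.0]]
1.24 [-4.6, 0.4] 1.18 [-9.1, 1.1] 1.12 [-13.5, 2.0] 1.06 [-18.0, 3.3] 1.0 [-22.3, 4.7] 0.94 [-26.5, 6.5] 0.88 [-30.6, 8.5] 0.82 [-34.6, 10.7] 0.76 [-38.5, 13.1] 0.7 [-42.2, 15.8] 0.64 [-45.7, 18.7] 0.58 [-49.0, 21.9] 0.52 [-52.2, 25.2] 0.46 [-55.1, 28.7] 0.4 [-57.9, 32.3] 0.34 [-60.4, 36.1] 0.28 [-62.7, 40.1] 0.22 [-64.7, 44.2] 0.16 [-66.5, 48.4] 0.1 [-68.0, 52.7]
```

Call:
{"name": "servo_tool", "arguments": {
  "increments": [
    {"slide": [-4.6,0,0.4],"dr": [0,0,0],"jaw": 0.9},
    {"slide": [-9.1,0,1.1],"dr": [0,0,0],"jaw": 0.9},
    {"slide": [-13.5,0,2],"dr": [0,0,0],"jaw": 0.9},
    {"slide": [-18,0,3.3],"dr": [0,0,0],"jaw": 0.9},
    {"slide": [-22.3,0,4.7],"dr": [0,0,0],"jaw": 0.9},
    {"slide": [-26.5,0,6.5],"dr": [0,0,0],"jaw": 0.9},
    {"slide": [-30.6,0,8.5],"dr": [0,0,0],"jaw": 0.9},
    {"slide": [-34.6,0,10.7],"dr": [0,0,0],"jaw": 0.9},
    {"slide": [-38.5,0,13.1],"dr": [0,0,0],"jaw": 0.9},
    {"slide": [-42.2,0,15.8],"dr": [0,0,0],"jaw": 0.9},
    {"slide": [-42.2,0,15.8],"dr": [0,0,0],"jaw": 0.9}
  ]
}}

```text
t: 23.7
tool_pos: [0.5688, 0.1474, 0.2633]
orientation: [2.36, 2.073, -0.002]
force: [-0.3, -1.8, 4.5]
opening: 0.0273
gripper_force: 25.0
```

```bash
python3 - <<'E'
from h import *
hpose()
E
```

```text
t 23.7 grasp in holder [27.3 -0.1 96.3] F [-0.3 -1.8  4.5] op 27.3 gf 25.0
q [ 0.17  0.21  1.67 -0.    1.27  0.3 ]
[[0.129, 0.992, -0.001], [0.992, -0.129, -0.001], [-0.001, -0.001, -1.0]]
```

Call:
{"name": "servo_tool", "arguments": {
  "increments": [
    {"slide": [-3.5,0,2.9],"dr": [0,0,0],"jaw": 0.9},
    {"slide": [-6.8,0,6.1],"dr": [0,0,0],"jaw": 0.9},
    {"slide": [-10,0,9.4],"dr": [0,0,0],"jaw": 0.9},
    {"slide": [-12.9,0,12.9],"dr": [0,0,0],"jaw": 0.9},
    {"slide": [-15.7,0,16.5],"dr": [0,0,0],"jaw": 0.9},
    {"slide": [-18.2,0,20.3],"dr": [0,0,0],"jaw": 0.9},
    {"slide": [-20.5,0,24.3],"dr": [0,0,0],"jaw": 0.9},
    {"slide": [-22.5,0,28.4],"dr": [0,0,0],"jaw": 0.9},
    {"slide": [-24.3,0,32.6],"dr": [0,0,0],"jaw": 0.9},
    {"slide": [-25.2,0,35.5],"dr": [0,0,0],"jaw": 0.9},
    {"slide": [-25.2,0,35.5],"dr": [0,0,0],"jaw": 0.9},
    {"slide": [-25.2,0,35.5],"dr": [0,0,0],"jaw": 0.9}
  ]
}}

```text
t: 24.9
tool_pos: [0.5655, 0.1233, 0.2275]
orientation: [-2.359, -2.074, 0.001]
force: [2.2, -4.3, 1.0]
opening: 0.0278
gripper_force: 25.0
```

```bash
python3 - <<'E'
from h import *
hpose()
E
```

```text
t 24.9 grasp in holder [ 3.2 -0.  60.5] F [ 2.2 -4.3  1. ] op 27.8 gf 25.0
q [ 0.13  0.23  1.71 -0.    1.2   0.25]
[[0.128, 0.992, -0.001], [0.992, -0.128, -0.0], [-0.0, -0.001, -1.0]]
```

Call:
{"name": "servo_tool", "arguments": {
  "increments": [
    {"slide": [-0.3,0,1.5],"dr": [0,0,0],"jaw": 0.9},
    {"slide": [-0.5,0,2.8],"dr": [0,0,0],"jaw": 0.9},
    {"slide": [-0.5,0,2.8],"dr": [0,0,0],"jaw": 0.9},
    {"slide": [-0.5,0,2.8],"dr": [0,0,0],"jaw": 0.3},
    {"slide": [-0.5,0,2.8],"dr": [0,0,0],"jaw": 0.3},
    {"slide": [-0.5,0,2.8],"dr": [0,0,0],"jaw": 0.3},
    {"slide": [-0.5,0,2.8],"dr": [0,0,0],"jaw": 0.3},
    {"slide": [-0.5,0,2.8],"dr": [0,0,0],"jaw": 0.3},
    {"slide": [-0.5,0,-20],"dr": [0,0,0],"jaw": 0.3},
    {"slide": [-0.5,0,-60],"dr": [0,0,0],"jaw": 0.3},
    {"slide": [-0.5,0,-100],"dr": [0,0,0],"jaw": 0.3},
    {"slide": [-50,0,-120],"dr": [0,0,0],"jaw": 0.3},
    {"slide": [-100,0,-120],"dr": [0,0,0],"jaw": 0.3},
    {"slide": [-150,0,-120],"dr": [0,0,0],"jaw": 0.3},
    {"slide": [-200,0,-120],"dr": [0,0,0],"jaw": 0.3},
    {"slide": [-250,0,-120],"dr": [0,0,0],"jaw": 0.3},
    {"slide": [-250,0,-120],"dr": [0,0,0],"jaw": 0.3},
    {"slide": [-250,0,-120],"dr": [0,0,0],"jaw": 0.3}
  ]
}}

```text
t: 26.7
tool_pos: [0.5334, -0.1256, 0.3481]
orientation: [-2.362, -2.07, -0.0]
force: [0.9, -0.3, -0.3]
opening: 0.0648
gripper_force: 0.0
```

```bash
python3 - <<'E'
from h import *
hpose()
im,d=read_camera('top'); cv2.imwrite('pics/t5.png',cv2.resize(im[200:270,215:345],None,fx=6,fy=6,interpolation=cv2.INTER_CUBIC)[...,::-1])
W=grid('top',d);c,s=np.cos(HA),np.sin(HA); V=W-HO; Hx=(c*V[...,0]+s*V[...,1])*1e3; Hy=(-s*V[...,0]+c*V[...,1])*1e3; Z=W[...,2]*1e3
for x in range(-120,60,6):
    k=(abs(Hx-x)<3)&(abs(Hy-1.6)<9)&(Z>10)&(Z<90); print(x,k.sum(),np.round(np.median(Z[k]),1) if k.any() else '',end=' | ')
E
```

```text
t 26.7 grasp in holder [-2.476e+02 -2.000e-01  1.811e+02] F [ 0.9 -0.3 -0.3] op 64.8 gf 0.0
q [-0.32  0.02  1.7   0.    1.41 -0.19]
[[0.131, 0.991, -0.0], [0.991, -0.131, 0.001], [0.001, -0.001, -1.0]]
-120 17 33.2 | -114 23 34.6 | -108 24 35.1 | -102 22 34.5 | -96 23 35.1 | -90 23 34.6 | -84 22 34.5 | -78 24 34.2 | -72 22 33.9 | -66 23 34.7 | -60 25 35.2 | -54 23 34.9 | -48 23 35.3 | -42 18 31.9 | -36 24 23.8 | -30 22 23.5 | -24 20 22.8 | -18 24 23.7 | -12 22 23.2 | -6 27 24.0 | 0 36 56.3 | 6 17 57.4 | 12 19 37.2 | 18 23 36.7 | 24 22 36.8 | 30 25 36.4 | 36 20 36.4 | 42 26 35.5 | 48 22 35.7 | 54 21 34.7 |
```

View pics/t5.png

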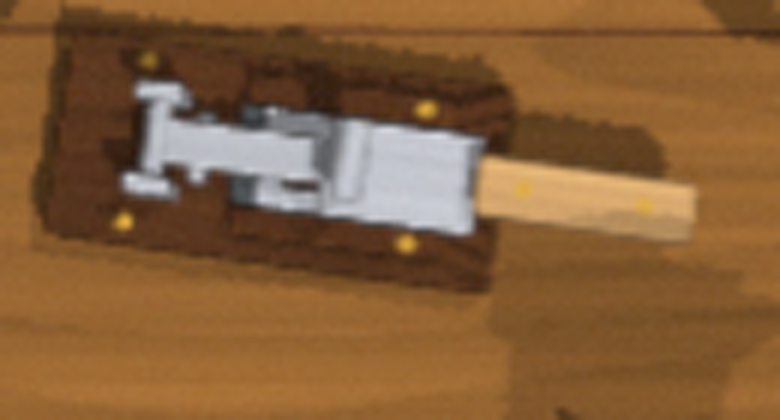

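The clip is down on the blade: the bar is at crop (350,160) with its top at 57–58 mm, about 0.06 rad. The opener hasn't moved and lies flat, and the arm is clear, so I'm handing in.

```bash
python3 -c "
from plant import *
print(close_job())"
```

```text
the job is handed in; nothing more can be done
None
```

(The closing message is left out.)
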